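Set out the spindle moulder tooling for the next cutter change

TASK

Set out the tooling for the next cutter change. Slip the dark steel collar over the spindle of the green stand and put the blue cutter head on top of it, hub up; stand the black clamping knob, foot down, on the table midway between the green stand and the red stop block. Pull the steel setting pin straight up out of its case and stand it upright in the middle of the round grey stone, and lay the brass ring flat on the table directly to the left of that stone as the robot sees it, about two finger widths clear of it; keep the setting pin and the cutter head upright all the while, and let go of everything.

Things in the scene. Friction and masses are not known exactly. Their poses are not given: they have to be found in the camera images.
- collar: loose dark steel spacer collar, a ring 52 mm outside diameter, 30 mm bore, 25 mm high, about 0.22 kg, lying flat on the table. Origin: centre of its underside, z up along its axis
- head: loose blue cutter head: a disc 80 mm in diameter and 22 mm high with four steel knives set in its rim (reaching to 43 mm radius), and on its top a hub 44 mm in diameter and 16 mm high (38 mm high in all), best gripped by the hub; bore 30 mm right through; about 0.4 kg. Origin: centre of its underside, z up through the hub
- knob: loose black star-shaped clamping knob, 46 mm high: a round steel foot 36 mm in diameter up to 18 mm, above it the lobed black grip, 50 mm across (53 mm over the lobes) from 20 to 40 mm height, narrowing to the top; about 0.15 kg. Origin: centre of the underside of the foot, z up
- brass_ring: loose yellow brass ring, 44 mm outside diameter, 30 mm bore, 14 mm high, lying flat on the table, about 0.08 kg. Origin: centre of its underside, z up
- pin: loose plain steel setting pin, a cylinder 28 mm in diameter and 75 mm tall with a yellow band near its top, about 0.22 kg; it stands upright in the cutout of the case with its upper 41 mm protruding. Origin: centre of its lower end, z up along it
- stand: green stand fixed to the table: round base 90 mm in diameter and 12 mm high with an upright steel spindle 20 mm in diameter in its middle whose tapered tip is 70 mm above the table. Origin: centre of its underside
- stop: red stop block fixed to the table, 50 x 50 x 36 mm with a small black switch knob on top (49 mm high in all). It stands about 280 mm to the left or to the right of the green stand. Origin: centre of its underside
- puck: round grey reference stone fixed to the table, 80 mm in diameter, 20 mm high, flat top. Origin: centre of its underside; its x axis points straight away from the robot and its y axis to the robot's left, as the world's
- case: tool case fixed to the table, 92 x 92 x 40 mm, orange sides and black foam, with one cutout 34 mm deep in its middle (its floor 6 mm above the table) whose two sprung grey lips hold the setting pin by friction: it comes out straight up with a pull of some 5 to 10 N, easier with small wiggles. Origin: centre of its underside. Other odds and ends among the things are under 12 mm high
Mind the look-alikes: they are no part of the job. Several things have the shape of the pin; the one meant has the colours described above.

How it is judged:
By the outcome, as a careful person would: the job done as asked, in the order asked, and still so for the second after the job is handed in, with the robot touching nothing.
It also fails if it takes over 122 s, if anything falls off the work surface, if the arm or the gripper's body presses on something with over 40 N, if the wrist force passes 120 N, or if a joint passes its speed limit or range.

ROBOT

A 6-joint arm with a two-finger parallel gripper is mounted at the origin on the work surface. World frame = base frame: x ahead of the robot, y to its left, z up, the work surface at z = 0. Lengths are in m, angles in rad, forces in N, time in s.
With the tool pointing down it reaches from about 0.35 to 0.775 m from the base axis. Payload 5.5 kg.
Tool frame: the origin (TCP) lies between the finger pads; the fingertips stand 8 mm ahead of it and the grasp point (between the pads) lies 11 mm behind it; z points along the fingers, y is the line along which they close (so a half turn about z gives the same grasp; the last joint's range is limited). The gripper opens to 85 mm and grips with 20 to 120 N. Pads are 22 mm wide; open, the fingers measure 114 mm over their backs; the gripper's body (76 mm by 85 mm) begins 54 mm behind the grasp point. The pads swing forward as they close: fully open they stand 13 mm farther back than shut.
Start: joints at [-1.458, 0.313, 0.046, 1.304, 0, 1.431], TCP at [0.144, -0.557, 0.21] pointing down, gripper open.
Joint ranges: [-2.76, 2.76], [-0.86, 1.69], [-1.03, 1.26], [-2.2, 2.34], [-1.47, 1.5], [-3.14, 3.14]. Speed limits (rad/s): [2.57, 2.57, 3.14, 3.14, 3.14, 3.14].

INTERFACE

Orientations are given as a unit quaternion [w, x, y, z].
In Python, from workcell import status, vision, job gives the robot as it stands. The module is installed in compiled form; this text tells all that it offers.
- The arm moves only by the tool apply_moves, never from a script. Its argument "moves" is one flat list of numbers, 6 for each row, row after row: the shift along the world's x, y, z in units of 25 mm (1.0 is 25 mm), then the turn, a rotation vector about the world's x, y, z in rad. In form: [x, y, z, rx, ry, rz, x, y, z, rx, ry, rz, ...]. A call has 1 to 20 rows; each row is the pose to reach, as a shift and turn from the pose commanded when the call began; what a row does not reach only later rows make up. A row lasts 1/12 s, in which the tool goes at most 41.7 mm and 7.16 degrees, less where a joint would pass 70% of its speed; a pose out of reach is approached as far as the arm can. A call with a gripper value outside its range is refused whole. "claw" is the opening in per cent of the stroke, from 0 (shut) to 100 (fully open), set as the call begins (left out, the last holds). The fingers move at their own pace and stop on an object; "newtons" is the grip in N (left out, the last holds). Time passes only in rows, so rows that repeat a pose let the fingers close. It gives the time, the measured TCP pose, the force, the opening and the grip force at its end, in the units of the state.
- status.get_state(): the state, without advancing time (a new reading comes with each control period).
- vision.read_camera(name): name is "side" or "top"; returns a dict with "image" (384x512x3 uint8, blue, green, red), "camera_matrix" (3x3 intrinsics, pixels), "camera_from_world" (4x4, takes a point from world to camera coordinates). Camera axes: x right, y down, z forward; pixel columns grow to the right and rows downward; lengths in m; the calibration is good to about 2 mm. A picture is of the moment at which its call begins. There is no depth.
- job.hand_in(): hands the job in; it is judged then, once.
The state is a dict: "clock": time; "joint_pos": joint angles; "qvel": joint speeds; "tau": joint torques, N m; "tcp_pos": TCP position; "orientation": TCP orientation; "wrist_force": force on the tool from outside, world axes, zero at the start; "ft_torque": the same for the moment, N m; "finger_gap": finger opening in m; "grip_force": force on a finger pad.
Only numpy, scipy, OpenCV 4.12 (cv2) and the standard library are available. Lean on these libraries where they do the work, as an engineer would, in place of code of your own. Each camera call takes 0.05 s, during which the arm holds its last target. There are 200 camera calls.

## Working session

There is one attempt and no reset: what is moved stays moved. The work goes in short steps, Python scripts to look and compute and a tool call to move; the robot and the scene stay as the last step left them, time stands still between calls to the robot, and variables do not carry over. Pictures are saved under pics/ and viewed, at most 14 in all, crops included, and the job is handed in when it is done.

Besides the shell and the picture viewer there is one more tool, called after "Call:" as name(argument=value, ...), one argument or row to a line, values as JSON. apply_moves: Moves the arm, as the interface text tells. Its arguments: {"type":"object","properties":{"moves":{"type":"array","items":{"type":"number"}},"claw":{"type":"number"},"newtons":{"type":"number"}},"required":["moves"]}

```bash
mkdir -p pics
cat > h.py <<'E'
import numpy as np, cv2
from workcell import status, vision, job
def shot(n,f=None):
    r=vision.read_camera(n)
    if f: cv2.imwrite('pics/'+f,r['image'])
    np.savez(f'{n}.npz',**r); return r
def load(n): return dict(np.load(f'{n}.npz'))
def proj(r,p):
    p=np.atleast_2d(p); T=r['camera_from_world']; c=p@T[:3,:3].T+T[:3,3]; q=c@r['camera_matrix'].T
    return q[:,:2]/q[:,2:]
def ray(r,uv):
    T=r['camera_from_world']; R=T[:3,:3]; o=-R.T@T[:3,3]
    d=R.T@np.linalg.solve(r['camera_matrix'],[uv[0],uv[1],1.]); return o,d/np.linalg.norm(d)
def onz(r,uv,z):
    o,d=ray(r,uv); return o+d*(z-o[2])/d[2]
def tri(r1,u1,r2,u2):
    o1,d1=ray(r1,u1);o2,d2=ray(r2,u2)
    t=np.linalg.lstsq(np.c_[d1,-d2],o2-o1,rcond=None)[0]
    a,b=o1+t[0]*d1,o2+t[1]*d2; return (a+b)/2,np.linalg.norm(a-b)
E
python3 - <<'E'
from h import *
s=status.get_state();print(s)
for n in('side','top'):
    r=shot(n,n+'0.png');T=r['camera_from_world'];print(n,r['camera_matrix'].round(1).tolist(),T.round(3).tolist(),(-T[:3,:3].T@T[:3,3]).round(3))
E
```

```text
{'clock': 0.0, 'joint_pos': array([-1.45759607e+00,  3.14023445e-01,  4.49321461e-02,  1.30357790e+00,
        1.04906233e-05,  1.43121498e+00]), 'qvel': array([ 1.96417048e-03,  1.06311648e-03, -1.42468552e-04, -2.98908877e-05,
       -1.22139442e-03,  1.45980399e-03]), 'tau': array([-5.89926967e-04, -4.80625033e+01,  2.98532653e+01,  1.91533560e-02,
       -2.16395433e-04, -1.74462343e-06]), 'tcp_pos': array([ 0.14374647, -0.55615991,  0.20887664]), 'orientation': array([-9.36283382e-04,  9.92022876e-01,  1.26054501e-01,  1.75965729e-05]), 'wrist_force': array([-0.12909361, -0.40727311, -0.84365006]), 'ft_torque': array([-0.0411843 , -0.04170636, -0.01038553]), 'grip_force': 0.0, 'finger_gap': 0.08545098740102659}
side [[454.0, 0.0, 262.0], [0.0, 454.0, 188.8], [0.0, 0.0, 1.0]] [[-0.987, -0.16, 0.009, 0.472], [-0.107, 0.613, -0.783, 0.08], [0.12, -0.773, -0.623, 1.256], [0.0, 0.0, 0.0, 1.0]] [0.324 0.998 0.84 ]
top [[484.8, 0.0, 250.3], [0.0, 484.8, 191.3], [0.0, 0.0, 1.0]] [[-0.009, -1.0, 0.004, 0.008], [-0.996, 0.008, -0.086, 0.516], [0.086, -0.005, -0.996, 1.062], [0.0, 0.0, 0.0, 1.0]] [0.423 0.01  1.102]
```

View pics/side0.png

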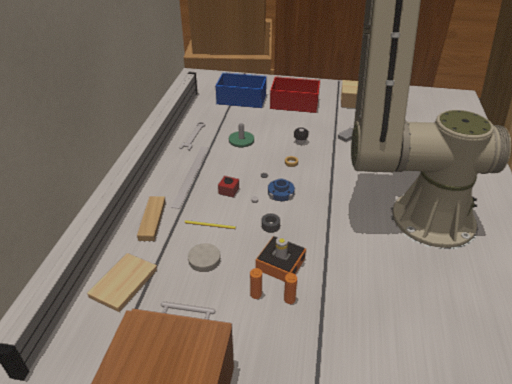

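View pics/top0.png

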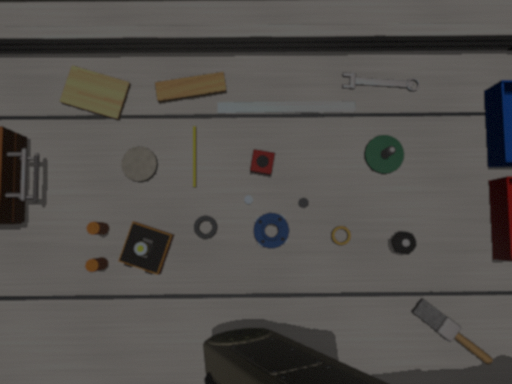

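The side view shows the pin in its case at (281,250), with two orange look-alikes beside it, the collar at (271,222), head (281,188), ring (291,161) and knob (301,134). In the top view the stand is at (384,154), the stop at (262,162) and the puck at (139,164).

Run:
```python
from h import *
t=load('top');s=load('side')
im=t['image'][130:280,75:425]
b=np.clip(im.astype(float)*2.2,0,255).astype(np.uint8)
cv2.imwrite('pics/topc.png',cv2.resize(b[:,:175],None,fx=4.5,fy=4,interpolation=cv2.INTER_CUBIC)) if 0 else None
a=cv2.resize(b[:,:175],None,fx=4,fy=4,interpolation=cv2.INTER_CUBIC);c=cv2.resize(b[:,175:],None,fx=4,fy=4,interpolation=cv2.INTER_CUBIC)
cv2.imwrite('pics/tA.png',a);cv2.imwrite('pics/tB.png',c)
im=s['image'][110:310,180:320];cv2.imwrite('pics/sA.png',cv2.resize(im[:,:],None,fx=3,fy=3,interpolation=cv2.INTER_CUBIC))
P=dict(collar=(206,227,.025),head=(271,230,.03),ring=(340.5,235.5,.014),knob=(403,242,.035),stand=(384,154,.012),stop=(262.5,162,.036),puck=(139.5,164,.02),pin=(141,248.5,.081))
Q=dict(collar=(271,222),head=(281,188),ring=(291,161),knob=(301,134),stand=(241,139),stop=(229,186),puck=(204,257),pin=(282,240))
for k,(u,v,z) in P.items():
  print(k,onz(t,(u,v),z).round(4),onz(s,Q[k],z).round(3))
```

```text
collar [0.4377 0.1027 0.025 ] [0.435 0.121 0.025]
head [ 0.4297 -0.0409  0.03  ] [ 0.427 -0.021  0.03 ]
ring [ 0.4162 -0.197   0.014 ] [ 0.416 -0.183  0.014]
knob [ 0.4009 -0.3298  0.035 ] [ 0.398 -0.316  0.035]
stand [ 0.5999 -0.301   0.012 ] [ 0.598 -0.286  0.012]
stop [ 0.5803 -0.0237  0.036 ] [0.574 0.003 0.036]
puck [0.5804 0.2525 0.02  ] [0.579 0.267 0.02 ]
pin [0.3933 0.2338 0.081 ] [0.393 0.238 0.081]
```

View pics/tA.png

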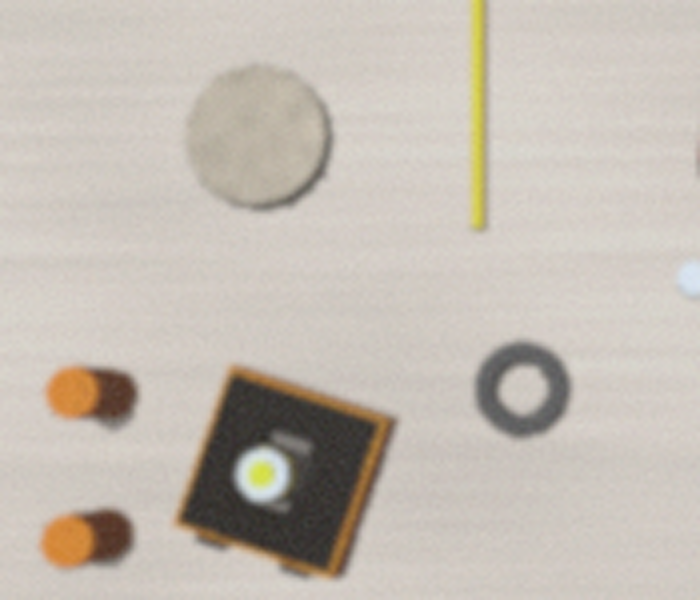

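View pics/tB.png

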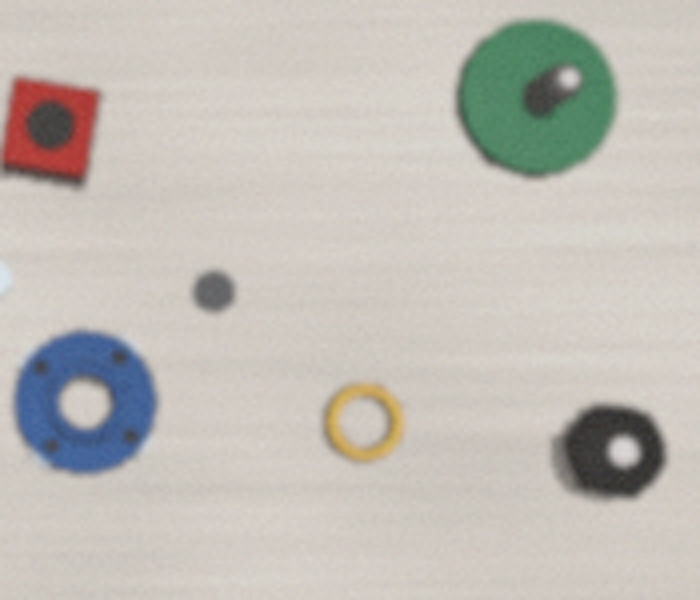

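View pics/sA.png

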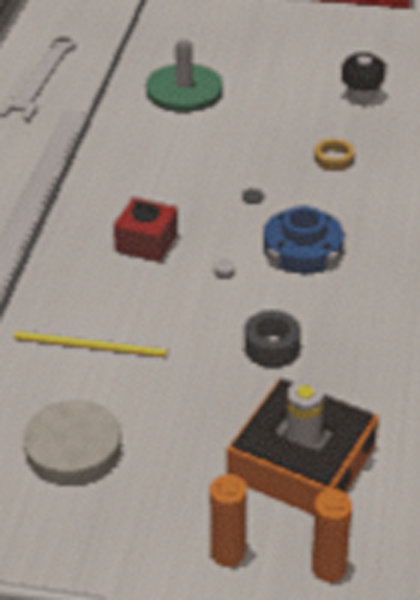

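These crops sharpen the picture. Top-crop centres are puck (258,137), collar (522,389), pin top (262,474), and in the right half stand base (537,97), head bore (85,402), ring (364,422), knob cap (624,452). In the side crop, the steel pin with yellow band is at (305,392). Triangulating these now.

Run:
```python
from h import *
t=load('top');s=load('side')
L=lambda u,v:((u+.5)/4+74.5,(v+.5)/4+129.5)
R=lambda u,v:((u+.5)/4+249.5,(v+.5)/4+129.5)
S=lambda u,v:((u+.5)/3+179.5,(v+.5)/3+109.5)
M=dict(collar=(L(522.5,389),S(272,328),.025),head=(R(85,402),S(305,220),.038),ring=(R(364,422),S(335,152),.014),knob=(R(624,452),S(365,60),.046),
 stand=(R(537,97),S(185,87),.012),tip=(R(568,78),S(184,41),.07),stop=(R(50,125),S(147,208),.049),puck=(L(258,137),S(72,435),.02),pin=(L(262,474),S(305,392),.081))
for k,(a,b,z) in M.items():
  p,e=tri(t,a,s,b);print(k,'tri',p.round(4),'err',round(e,4),'top@z',onz(t,a,z).round(4)[:2],'side@z',onz(s,b,z).round(4)[:2])
```

```text
collar tri [0.4387 0.1048 0.0208] err 0.0013 top@z [0.438  0.1044] side@z [0.4387 0.1095]
head tri [ 0.4291 -0.0406  0.033 ] err 0.0007 top@z [ 0.4294 -0.0403] side@z [ 0.4281 -0.0341]
ring tri [ 0.4164 -0.199   0.0057] err 0.0012 top@z [ 0.417  -0.1973] side@z [ 0.4149 -0.1872]
knob tri [ 0.3991 -0.3334  0.0416] err 0.0011 top@z [ 0.3997 -0.332 ] side@z [ 0.3981 -0.3263]
stand tri [ 0.601  -0.3036  0.0023] err 0.0016 top@z [ 0.6002 -0.3008] side@z [ 0.597  -0.2885]
tip tri [ 0.6012 -0.3036  0.0628] err 0.0021 top@z [ 0.601  -0.3013] side@z [ 0.5975 -0.2914]
stop tri [ 0.5815 -0.0228  0.041 ] err 0.0011 top@z [ 0.5808 -0.0225] side@z [ 0.5783 -0.0126]
puck tri [0.5824 0.2548 0.0142] err 0.0018 top@z [0.5807 0.2534] side@z [0.5815 0.26  ]
pin tri [0.3944 0.2364 0.0777] err 0.0008 top@z [0.3941 0.2356] side@z [0.3945 0.2397]
```

Call:
apply_moves(
  moves=[14.24, 8.28, 0, 0, 0, 1.318, 14.24, 8.28, 0, 0, 0, 1.318, 14.24, 8.28, 0, 0, 0, 1.318, 14.24, 8.28, 0, 0, 0, 1.318, 14.24, 8.28, 0, 0, 0, 1.318, 14.24, 8.28, 0, 0, 0, 1.318, 14.24, 8.28, 0, 0, 0, 1.318, 14.24, 8.28, 0, 0, 0, 1.318, 11.76, 26.44, -3.6, 0, 0, 1.318, 11.76, 26.44, -3.6, 0, 0, 1.318, 11.76, 26.44, -3.6, 0, 0, 1.318, 11.76, 26.44, -3.6, 0, 0, 1.318, 11.76, 26.44, -3.6, 0, 0, 1.318, 11.76, 26.44, -3.6, 0, 0, 1.318, 11.76, 26.44, -3.6, 0, 0, 1.318, 11.76, 26.44, -3.6, 0, 0, 1.318, 11.76, 26.44, -3.6, 0, 0, 1.318, 11.76, 26.44, -3.6, 0, 0, 1.318, 11.76, 26.44, -3.6, 0, 0, 1.318, 11.76, 26.44, -3.6, 0, 0, 1.318],
  claw=100,
  newtons=40,
)

```text
clock: 1.77
tcp_pos: [0.4371, 0.1046, 0.1197]
orientation: [0.0, 0.707, 0.707, 0.0]
wrist_force: [1.5, -0.4, -0.4]
finger_gap: 0.0857
grip_force: 0.0
```

Call:
apply_moves(
  moves=[0, 0, -1.5, 0, 0, 0, 0, 0, -2.5, 0, 0, 0, 0, 0, -3.4, 0, 0, 0, 0, 0, -4.0, 0, 0, 0, 0, 0, -4.4, 0, 0, 0, 0, 0, -4.4, 0, 0, 0, 0, 0, -4.4, 0, 0, 0],
)

```text
clock: 2.35
tcp_pos: [0.4369, 0.1026, 0.0096]
orientation: [-0.001, 0.707, 0.707, -0.001]
wrist_force: [-0.7, -1.1, 0.3]
finger_gap: 0.085
grip_force: 0.0
```

Call:
apply_moves(
  moves=[0, 0, 0, 0, 0, 0, 0, 0, 0, 0, 0, 0, 0, 0, 0, 0, 0, 0, 0, 0, 0, 0, 0, 0, 0, 0, 0, 0, 0, 0, 0, 0, 0, 0, 0, 0, 0, 0, 0, 0, 0, 0, 0, 0, 0, 0, 0, 0],
  claw=45,
)

```text
clock: 3.02
tcp_pos: [0.4379, 0.1026, 0.0102]
orientation: [0.0, 0.707, 0.707, 0.0]
wrist_force: [0.7, -1.0, 0.0]
finger_gap: 0.0384
grip_force: 0.0
```

Run:
```python
from h import *
s=shot('side');t=shot('top')
a=cv2.resize(s['image'][130:270,200:340],(560,560),interpolation=cv2.INTER_CUBIC)
b=cv2.resize(np.clip(t['image'][170:290,150:270]*2.0,0,255).astype(np.uint8),(240,240))
a[:240,320:]=b
cv2.imwrite('pics/c1.png',a)
```

```text
(no output)
```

View pics/c1.png

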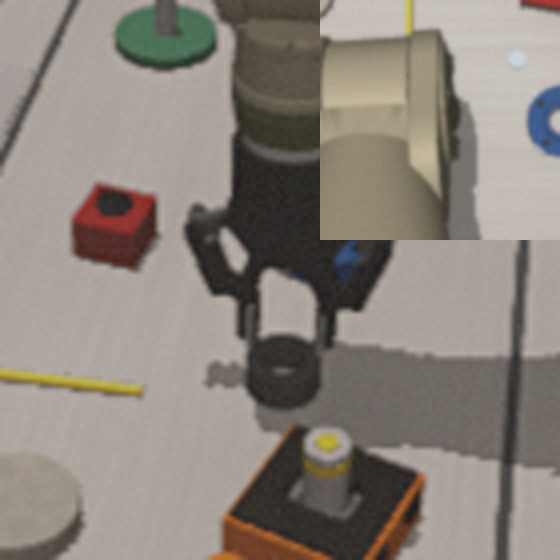

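The side crop shows the collar still lying free at about crop (283,370). The fingertips end behind or above it, at crop (247,343) and (325,345), so the grasp missed. I'll check the tip height and where the collar is now.

Run:
```python
from h import *
s=load('side')
for uv in[(247,343),(325,347),(283,362)]:
  p=(uv[0]/4+200-.4,uv[1]/4+130-.4);o,d=ray(s,p);q=o+d*(.1026-o[1])/d[1];print(q.round(4),onz(s,p,.025).round(4))
print(status.get_state())
print('tcp px',(proj(s,[[.4375,.1026,.0102],[.4375,.1026,.0]])-[200,130])*4)
```

```text
[0.4641 0.1026 0.0281] [0.4646 0.0992 0.025 ]
[0.4117 0.1026 0.0325] [0.4125 0.0943 0.025 ]
[0.4395 0.1026 0.0147] [0.438  0.1138 0.025 ]
{'clock': 3.1167, 'joint_pos': array([ 5.14493630e-02,  2.42768326e-01, -5.85734614e-01,  7.42230192e-01,
       -3.26758466e-05,  1.62222044e+00]), 'qvel': array([ 0.0012099 ,  0.00107715, -0.00107045, -0.00049312,  0.00016222,
        0.00039357]), 'tau': array([-1.25452229e-03, -3.73874688e+01,  2.31927001e+01,  1.12100315e-04,
       -1.90549731e-04,  2.13757153e-05]), 'tcp_pos': array([0.43775918, 0.1026378 , 0.01011126]), 'orientation': array([3.32960308e-05, 7.07097854e-01, 7.07115707e-01, 1.25187631e-05]), 'wrist_force': array([ 0.96919596,  0.25149929, -0.1930511 ]), 'ft_torque': array([ 0.00175336, -0.04322201, -0.01696426]), 'grip_force': 0.0, 'finger_gap': 0.03829664573516228}
tcp px [[284.17465734 365.70225945]
 [283.85186894 376.81671646]]
```

Call:
apply_moves(
  moves=[0, 0, 1.5, 0, 0, 0, 0, 0, 4, 0, 0, 0, 4.5, -11, 4, 0, 0, 0, 4.5, -11, 4, 0, 0, 0, 4.5, -11, 4, 0, 0, 0, 4.5, -11, 4, 0, 0, 0, 4.5, -11, 4, 0, 0, 0, 4.5, -11, 4, 0, 0, 0, 4.5, -11, 4, 0, 0, 0, 4.5, -11, 4, 0, 0, 0, 4.5, -11, 4, 0, 0, 0, 4.5, -11, 4, 0, 0, 0],
)

```text
clock: 4.12
tcp_pos: [0.5495, -0.1721, 0.1095]
orientation: [-0.001, 0.707, 0.707, -0.0]
wrist_force: [-0.2, -0.0, 0.2]
finger_gap: 0.0388
grip_force: 0.0
```

Run:
```python
from h import *
s=shot('side');t=shot('top')
print(status.get_state()['tcp_pos'],status.get_state()['finger_gap'])
a=cv2.resize(s['image'][100:240,200:320],(480,560),interpolation=cv2.INTER_CUBIC)
b=cv2.resize(np.clip(t['image'][190:270,170:250]*2.0,0,255).astype(np.uint8),(320,320),interpolation=cv2.INTER_CUBIC)
c=np.zeros((560,800,3),np.uint8);c[:,:480]=a;c[:320,480:]=b
cv2.imwrite('pics/c2.png',c)
p=status.get_state()['tcp_pos'];print((proj(s,[p,p+[0,0,.065],p-[0,0,.008]])-[200,100])*4)
```

```text
[ 0.54920731 -0.17069115  0.10965601] 0.038561893714766954
[[194.08542782 133.08838165]
 [193.25523217  57.76166155]
 [194.18426683 142.05641066]]
```

View pics/c2.png

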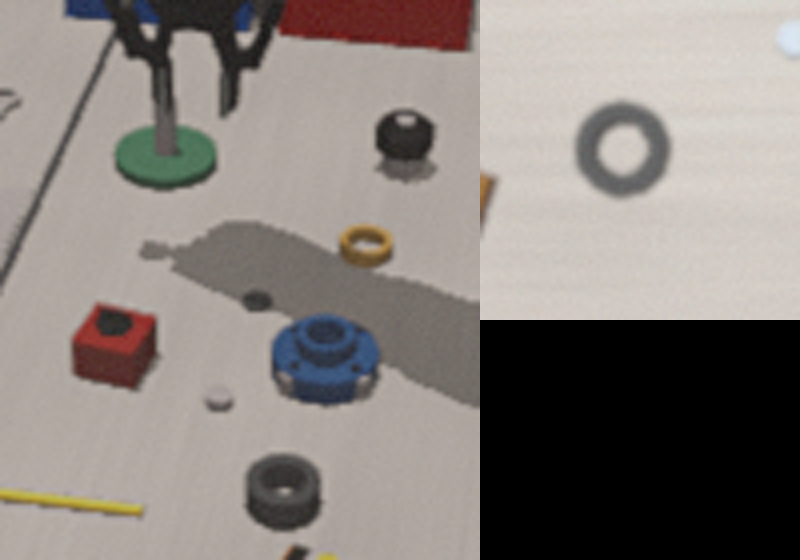

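Top view: the collar hasn't moved (205.5,227.2). In the side view the fingertips sit about 20 px higher than the TCP reading implies, so either the height or y is off. A gentle touch of the empty table will settle it.

Call:
apply_moves(
  moves=[0, 0, -1.5, 0, 0, 0, 0, 0, -2.8, 0, 0, 0, 0, 0, -3.5, 0, 0, 0, 0, 0, -3.8, 0, 0, 0, 0, 0, -3.8, 0, 0, 0, 0, 0, -3.8, 0, 0, 0],
  claw=0,
)

```text
clock: 4.72
tcp_pos: [0.5504, -0.1714, 0.0158]
orientation: [0.0, 0.707, 0.708, 0.0]
wrist_force: [0.3, -0.7, 1.0]
finger_gap: -0.0002
grip_force: 0.0
```

Run:
```python
from h import *
s=shot('side');t=shot('top')
st=status.get_state();p=st['tcp_pos'];print(p,st['finger_gap'],st['wrist_force'])
u=proj(s,[p,[p[0],p[1],0]]);v=proj(t,[p,p+[0,0,.1]]);print(u,v)
x,y=u[0].astype(int)
a=cv2.resize(s['image'][y-60:y+40,x-50:x+50],(400,400),interpolation=cv2.INTER_CUBIC)
x2,y2=v[0].astype(int)
b=cv2.resize(np.clip(t['image'][y2-50:y2+50,x2-50:x2+50]*2.0,0,255).astype(np.uint8),(400,400),interpolation=cv2.INTER_CUBIC)
cv2.imwrite('pics/c3.png',np.hstack([a,b]));print(x,y,x2,y2)
```

```text
[ 0.55157944 -0.17241156  0.01689859] -8.393585422657031e-05 [0.2608235  0.68109989 0.42613318]
[[248.16340205 157.94013655]
 [248.21585693 162.28655349]] [[328.34142328 175.31270965]
 [336.38573596 169.49892468]]
248 157 328 175
```

View pics/c3.png

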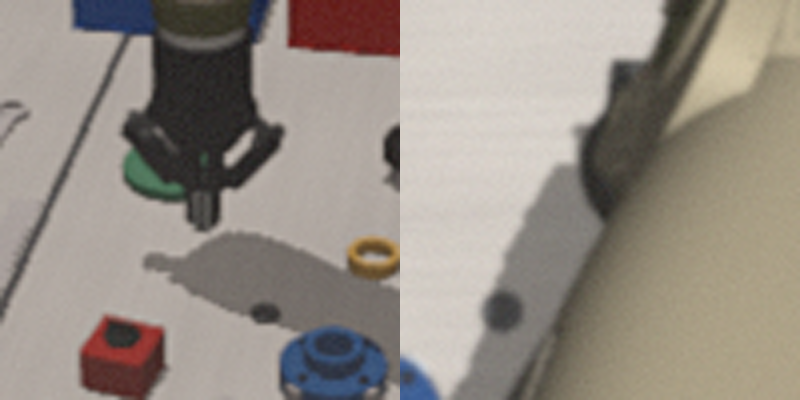

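Top view: the gripper lies where the TCP reading puts it, with the knuckle at (628,72) as predicted, so y is right. In the side view the tip at (203,228) looks about 20 mm higher than stated. I'll feel downwards.

Call:
apply_moves(
  moves=[0, 0, -0.1, 0, 0, 0, 0, 0, -0.2, 0, 0, 0, 0, 0, -0.28, 0, 0, 0, 0, 0, -0.28, 0, 0, 0, 0, 0, -0.28, 0, 0, 0],
)

```text
clock: 5.23
tcp_pos: [0.5501, -0.1724, 0.008]
orientation: [-0.0, 0.707, 0.707, -0.0]
wrist_force: [1.4, 0.6, 0.6]
finger_gap: -0.0001
grip_force: 0.0
```

Call:
apply_moves(
  moves=[0, 0, -0.04, 0, 0, 0, 0, 0, -0.08, 0, 0, 0, 0, 0, -0.08, 0, 0, 0],
)

```text
clock: 5.48
tcp_pos: [0.5501, -0.1723, 0.0059]
orientation: [-0.0, 0.707, 0.707, -0.0]
wrist_force: [-0.9, 0.1, -0.5]
finger_gap: 0.0001
grip_force: 0.0
```

Call:
apply_moves(
  moves=[0, 0, -0.06, 0, 0, 0, 0, 0, -0.12, 0, 0, 0, 0, 0, -0.12, 0, 0, 0],
)

```text
clock: 5.73
tcp_pos: [0.55, -0.1722, 0.0027]
orientation: [-0.0, 0.707, 0.707, -0.0]
wrist_force: [0.4, -0.6, -1.0]
finger_gap: -0.0005
grip_force: 0.0
```

Call:
apply_moves(
  moves=[0, 0, -0.06, 0, 0, 0, 0, 0, -0.12, 0, 0, 0, 0, 0, -0.12, 0, 0, 0],
)

```text
clock: 5.98
tcp_pos: [0.5501, -0.1723, -0.0002]
orientation: [-0.0, 0.707, 0.707, -0.0]
wrist_force: [-1.0, 0.1, 0.0]
finger_gap: 0.0001
grip_force: 0.0
```

Call:
apply_moves(
  moves=[0, 0, -0.06, 0, 0, 0, 0, 0, -0.12, 0, 0, 0, 0, 0, -0.12, 0, 0, 0],
)

```text
clock: 6.23
tcp_pos: [0.55, -0.1722, -0.0033]
orientation: [-0.0, 0.707, 0.707, -0.0]
wrist_force: [0.2, -0.1, 0.4]
finger_gap: -0.0002
grip_force: 0.0
```

Call:
apply_moves(
  moves=[0, 0, -0.06, 0, 0, 0, 0, 0, -0.12, 0, 0, 0, 0, 0, -0.12, 0, 0, 0],
)

```text
clock: 6.48
tcp_pos: [0.5501, -0.1723, -0.0062]
orientation: [-0.0, 0.707, 0.707, -0.0]
wrist_force: [-0.1, 0.2, -0.2]
finger_gap: -0.0001
grip_force: 0.0
```

Call:
apply_moves(
  moves=[0, 0, -0.04, 0, 0, 0, 0, 0, -0.08, 0, 0, 0, 0, 0, -0.08, 0, 0, 0],
)

```text
clock: 6.73
tcp_pos: [0.5502, -0.1723, -0.0081]
orientation: [-0.0, 0.707, 0.707, -0.0]
wrist_force: [-0.8, 0.5, -0.4]
finger_gap: -0.0002
grip_force: 0.0
```

Call:
apply_moves(
  moves=[0, 0, -0.04, 0, 0, 0, 0, 0, -0.08, 0, 0, 0, 0, 0, -0.08, 0, 0, 0],
)

```text
clock: 6.98
tcp_pos: [0.5501, -0.1723, -0.0101]
orientation: [-0.0, 0.707, 0.707, -0.0]
wrist_force: [-1.1, -0.1, 1.2]
finger_gap: -0.0
grip_force: 0.0
```

Call:
apply_moves(
  moves=[0, 0, -0.04, 0, 0, 0, 0, 0, -0.08, 0, 0, 0, 0, 0, -0.08, 0, 0, 0],
)

```text
clock: 7.23
tcp_pos: [0.5501, -0.1723, -0.0121]
orientation: [-0.0, 0.707, 0.707, -0.0]
wrist_force: [1.0, -0.4, 0.8]
finger_gap: 0.0001
grip_force: 0.0
```

Call:
apply_moves(
  moves=[0, 0, -0.04, 0, 0, 0, 0, 0, -0.08, 0, 0, 0, 0, 0, -0.08, 0, 0, 0],
)

```text
clock: 7.48
tcp_pos: [0.5501, -0.1723, -0.0141]
orientation: [-0.0, 0.707, 0.707, -0.0]
wrist_force: [-0.1, -0.9, 0.8]
finger_gap: 0.0002
grip_force: 0.0
```

Call:
apply_moves(
  moves=[0, 0, -0.04, 0, 0, 0, 0, 0, -0.08, 0, 0, 0, 0, 0, -0.08, 0, 0, 0],
)

```text
clock: 7.73
tcp_pos: [0.5502, -0.1723, -0.0161]
orientation: [-0.0, 0.707, 0.707, -0.0]
wrist_force: [0.0, -0.5, -0.2]
finger_gap: -0.0003
grip_force: 0.0
```

Call:
apply_moves(
  moves=[0, 0, -0.04, 0, 0, 0, 0, 0, -0.08, 0, 0, 0, 0, 0, -0.08, 0, 0, 0],
)

```text
clock: 7.98
tcp_pos: [0.5502, -0.1723, -0.0181]
orientation: [-0.0, 0.707, 0.707, -0.0]
wrist_force: [0.1, 0.4, -0.5]
finger_gap: 0.0002
grip_force: 0.0
```

Call:
apply_moves(
  moves=[0, 0, -0.04, 0, 0, 0, 0, 0, -0.06, 0, 0, 0, 0, 0, -0.06, 0, 0, 0],
)

```text
clock: 8.23
tcp_pos: [0.5502, -0.1723, -0.0195]
orientation: [-0.0, 0.707, 0.707, 0.0]
wrist_force: [-0.3, 0.0, -0.3]
finger_gap: 0.0004
grip_force: 0.0
```

Call:
apply_moves(
  moves=[0, 0, -0.04, 0, 0, 0, 0, 0, -0.06, 0, 0, 0, 0, 0, -0.06, 0, 0, 0],
)

```text
clock: 8.48
tcp_pos: [0.5502, -0.1723, -0.021]
orientation: [-0.0, 0.707, 0.707, 0.0]
wrist_force: [0.1, -0.5, 0.9]
finger_gap: -0.0001
grip_force: 0.0
```

Call:
apply_moves(
  moves=[0, 0, -0.04, 0, 0, 0, 0, 0, -0.06, 0, 0, 0, 0, 0, -0.06, 0, 0, 0],
)

```text
clock: 8.73
tcp_pos: [0.5504, -0.1724, -0.0214]
orientation: [0.0, 0.707, 0.707, 0.0]
wrist_force: [-2.1, 1.9, 7.3]
finger_gap: 0.0001
grip_force: 3.6
```

Call:
apply_moves(
  moves=[0, 0, -0.04, 0, 0, 0, 0, 0, -0.06, 0, 0, 0, 0, 0, -0.06, 0, 0, 0],
)

```text
clock: 8.98
tcp_pos: [0.5504, -0.1724, -0.0215]
orientation: [0.001, 0.707, 0.707, 0.0]
wrist_force: [-5.1, 3.7, 17.5]
finger_gap: 0.0004
grip_force: 9.0
```

Contact comes at reported z = −0.0213 with the fingers shut. The fingertips should then be 8 mm below the TCP, so the reported z is 29 mm too low, and I'll use true z = reported + 0.029 from here. Going back for the collar.

Call:
apply_moves(
  moves=[0, 0, 1.5, 0, 0, 0, 0, 0, 3, 0, 0, 0, 0, 0, 4, 0, 0, 0, -4.5, 11, 4, 0, 0, 0, -4.5, 11, 4, 0, 0, 0, -4.5, 11, 4, 0, 0, 0, -4.5, 11, 4, 0, 0, 0, -4.5, 11, 4, 0, 0, 0, -4.5, 11, 4, 0, 0, 0, -4.5, 11, 4, 0, 0, 0, -4.5, 11, 4, 0, 0, 0, -4.5, 11, 4, 0, 0, 0, -4.5, 11, 4, 0, 0, 0, -4.5, 11, 2.8, 0, 0, 0, -4.5, 11, 1.6, 0, 0, 0, -4.5, 11, 0.8, 0, 0, 0, -4.5, 11, 0.3, 0, 0, 0, -4.5, 11, 0.2, 0, 0, 0, -4.5, 11, 0.2, 0, 0, 0],
  claw=100,
)

```text
clock: 10.57
tcp_pos: [0.4378, 0.1012, -0.0197]
orientation: [-0.0, 0.708, 0.706, -0.001]
wrist_force: [-0.2, -0.7, 0.6]
finger_gap: 0.0857
grip_force: 0.0
```

Call:
apply_moves(
  moves=[0, 0, 0, 0, 0, 0, 0, 0, 0, 0, 0, 0, 0, 0, 0, 0, 0, 0, 0, 0, 0, 0, 0, 0, 0, 0, 0, 0, 0, 0, 0, 0, 0, 0, 0, 0, 0, 0, 0, 0, 0, 0, 0, 0, 0, 0, 0, 0],
  claw=30,
  newtons=40,
)

```text
clock: 11.23
tcp_pos: [0.4391, 0.1023, -0.0174]
orientation: [0.001, 0.707, 0.707, 0.001]
wrist_force: [-0.9, -1.0, 6.8]
finger_gap: 0.051
grip_force: 40.6
```

Call:
apply_moves(
  moves=[0, 0, 0.5, 0, 0, 0, 0, 0, 1.5, 0, 0, 0, 0, 0, 3, 0, 0, 0, 0, 0, 4.4, 0, 0, 0, 1.5, -2.5, 4.8, 0, 0, 0, 6.5, -16.2, 4.8, 0, 0, 0, 6.5, -16.2, 4.8, 0, 0, 0, 6.5, -16.2, 4.8, 0, 0, 0, 6.5, -16.2, 4.8, 0, 0, 0, 6.5, -16.2, 4.8, 0, 0, 0, 6.5, -16.2, 4.8, 0, 0, 0, 6.5, -16.2, 4.8, 0, 0, 0, 6.5, -16.2, 4.8, 0, 0, 0, 6.5, -16.2, 4.8, 0, 0, 0, 6.5, -16.2, 4.8, 0, 0, 0, 6.5, -16.2, 4.8, 0, 0, 0, 6.5, -16.2, 4.8, 0, 0, 0, 6.5, -16.2, 4.8, 0, 0, 0, 6.5, -16.2, 4.8, 0, 0, 0],
)

```text
clock: 12.82
tcp_pos: [0.5998, -0.3009, 0.1012]
orientation: [-0.0, 0.707, 0.708, 0.0]
wrist_force: [-0.4, 0.6, -3.0]
finger_gap: 0.0508
grip_force: 42.6
```

Run:
```python
from h import *
s=shot('side');t=shot('top')
a=cv2.resize(s['image'][60:160,190:290],(400,400),interpolation=cv2.INTER_CUBIC)
b=cv2.resize(np.clip(t['image'][100:200,340:440]*2.0,0,255).astype(np.uint8),(400,400),interpolation=cv2.INTER_CUBIC)
cv2.imwrite('pics/c4.png',np.hstack([a,b]))
```

```text
(no output)
```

View pics/c4.png

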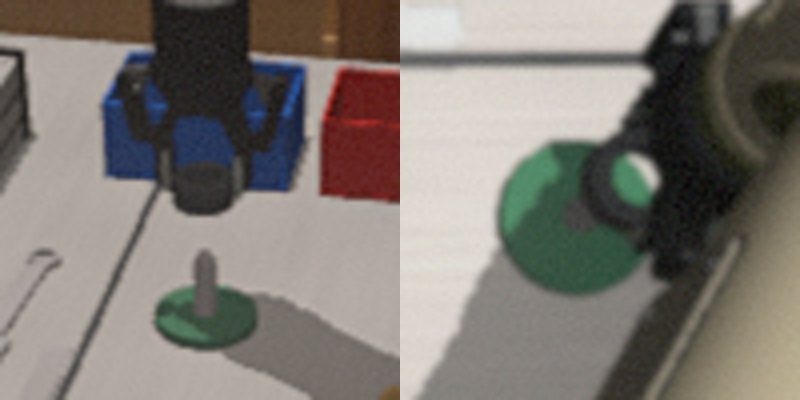

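Collar held level above the spindle: in the side view it hangs over the spindle, and in the top view its centre is at crop (627,188).

Run:
```python
from h import *
t=load('top');s=load('side')
for z in(.14,.15):print(onz(t,(340+227/4-.4,100+188/4-.4),z))
print(proj(s,[[.6005,-.301,.148],[.6005,-.301,.07]]),'seen',190+203/4,60+175/4, 190+205/4,60+252/4)
```

```text
[ 0.59394519 -0.289922    0.14      ]
[ 0.59216789 -0.28680907  0.15      ]
[[240.20553485 100.74014128]
 [240.69247219 121.81660705]] seen 240.75 103.75 241.25 123.0
```

Call:
apply_moves(
  moves=[0, 0, -0.8, 0, 0, 0, 0, 0, -1.5, 0, 0, 0, 0, 0, -1.5, 0, 0, 0, 0, 0, -1.5, 0, 0, 0, 0, 0, -1.5, 0, 0, 0],
)

```text
clock: 13.33
tcp_pos: [0.6006, -0.302, 0.0646]
orientation: [0.0, 0.707, 0.707, 0.0]
wrist_force: [-0.8, 0.4, -1.7]
finger_gap: 0.051
grip_force: 42.6
```

Run:
```python
from h import *
s=shot('side');t=shot('top')
print(status.get_state()['tcp_pos'])
a=cv2.resize(s['image'][80:150,210:270],(360,420),interpolation=cv2.INTER_CUBIC)
b=cv2.resize(np.clip(t['image'][125:177,362:416]*2.2,0,255).astype(np.uint8),(432,416),interpolation=cv2.INTER_CUBIC)
c=np.zeros((420,792,3),np.uint8);c[:,:360]=a;c[:416,360:]=b
cv2.imwrite('pics/c5.png',c)
```

```text
[ 0.60118912 -0.30261181  0.06523438]
```

View pics/c5.png

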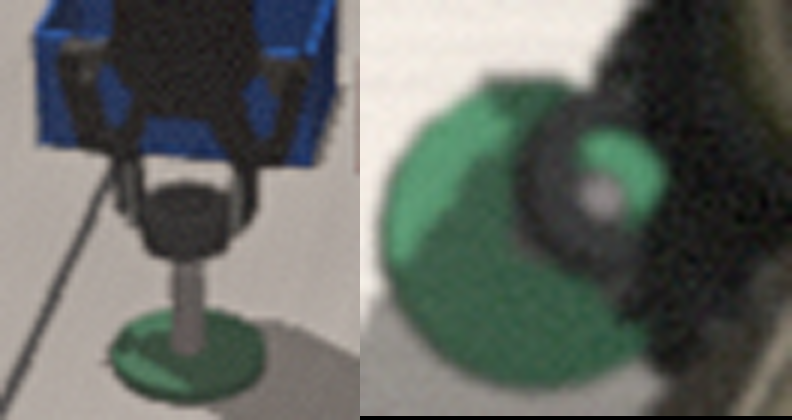

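Top crop: bore centre is at about (618,185), with the spindle tip inside it at (602,197), so the collar sits about 4 mm too far to +y and 2 mm short in x. I'll correct most of that and lower.

Call:
apply_moves(
  moves=[0.04, -0.12, 0, 0, 0, 0, 0.04, -0.12, 0, 0, 0, 0, 0.04, -0.12, -0.3, 0, 0, 0, 0.04, -0.12, -0.6, 0, 0, 0, 0.04, -0.12, -0.9, 0, 0, 0, 0.04, -0.12, -1.2, 0, 0, 0, 0.04, -0.12, -1.5, 0, 0, 0, 0.04, -0.12, -1.5, 0, 0, 0],
)

```text
clock: 14.1
tcp_pos: [0.5998, -0.3044, 0.0233]
orientation: [-0.002, 0.707, 0.707, -0.0]
wrist_force: [-0.6, -0.2, -2.0]
finger_gap: 0.0509
grip_force: 42.6
```

Call:
apply_moves(
  moves=[0, 0, -0.3, 0, 0, 0, 0, 0, -0.6, 0, 0, 0, 0, 0, -0.9, 0, 0, 0, 0, 0, -1.0, 0, 0, 0, 0, 0, -1.0, 0, 0, 0],
)

```text
clock: 14.52
tcp_pos: [0.6005, -0.3048, -0.0002]
orientation: [-0.001, 0.707, 0.707, -0.0]
wrist_force: [-0.2, 0.6, -1.5]
finger_gap: 0.0511
grip_force: 42.6
```

Call:
apply_moves(
  moves=[0, 0, -0.1, 0, 0, 0, 0, 0, -0.16, 0, 0, 0, 0, 0, -0.16, 0, 0, 0],
)

```text
clock: 14.77
tcp_pos: [0.6013, -0.3054, -0.0029]
orientation: [0.0, 0.707, 0.707, 0.0]
wrist_force: [-0.9, 0.1, -1.8]
finger_gap: 0.0511
grip_force: 42.6
```

Call:
apply_moves(
  moves=[0, 0, -0.06, 0, 0, 0, 0, 0, -0.08, 0, 0, 0, 0, 0, -0.08, 0, 0, 0],
)

```text
clock: 15.02
tcp_pos: [0.6013, -0.3054, -0.0049]
orientation: [0.0, 0.707, 0.707, 0.0]
wrist_force: [0.5, -0.3, -2.4]
finger_gap: 0.051
grip_force: 42.6
```

Call:
apply_moves(
  moves=[0, 0, -0.04, 0, 0, 0, 0, 0, -0.08, 0, 0, 0, 0, 0, -0.08, 0, 0, 0],
)

```text
clock: 15.27
tcp_pos: [0.6015, -0.3055, -0.0053]
orientation: [0.001, 0.707, 0.707, 0.0]
wrist_force: [-3.2, 1.8, 6.1]
finger_gap: 0.0511
grip_force: 43.3
```

Call:
apply_moves(
  moves=[0, 0, -0.04, 0, 0, 0, 0, 0, -0.08, 0, 0, 0, 0, 0, -0.08, 0, 0, 0],
)

```text
clock: 15.52
tcp_pos: [0.6015, -0.3055, -0.0053]
orientation: [0.001, 0.707, 0.707, 0.0]
wrist_force: [-6.6, 3.2, 16.4]
finger_gap: 0.0509
grip_force: 44.2
```

Collar seated: contact is 12.1 mm above the table reading, as expected for the base. Releasing it and going above the head.

Call:
apply_moves(
  moves=[0, 0, 0.1, 0, 0, 0, 0, 0, 0.1, 0, 0, 0, 0, 0, 0.1, 0, 0, 0, 0, 0, 0.1, 0, 0, 0, 0, 0, 0.4, 0, 0, 0, 0, 0, 1.5, 0, 0, 0, 0, 0, 3, 0, 0, 0, 0, 0, 4.4, 0, 0, 0, -6.88, 10.55, 4.6, 0, 0, 0, -6.88, 10.55, 4.6, 0, 0, 0, -6.88, 10.55, 4.6, 0, 0, 0, -6.88, 10.55, 4.6, 0, 0, 0, -6.88, 10.55, 4.6, 0, 0, 0, -6.88, 10.55, 4.6, 0, 0, 0, -6.88, 10.55, 4.6, 0, 0, 0, -6.88, 10.55, 4.6, 0, 0, 0, -6.88, 10.55, 4.6, 0, 0, 0, -6.88, 10.55, 4.6, 0, 0, 0, -6.88, 10.55, 4.6, 0, 0, 0, -6.88, 10.55, 4.6, 0, 0, 0],
  claw=100,
)

```text
clock: 17.18
tcp_pos: [0.4306, -0.0426, 0.1065]
orientation: [0.001, 0.707, 0.707, 0.0]
wrist_force: [-0.1, -0.5, 0.1]
finger_gap: 0.0854
grip_force: 0.0
```

Call:
apply_moves(
  moves=[0, 0, -1.2, 0, 0, 0, 0, 0, -2.4, 0, 0, 0, 0, 0, -3.4, 0, 0, 0, 0, 0, -4, 0, 0, 0, 0, 0, -4, 0, 0, 0, 0, 0, -4, 0, 0, 0],
)

```text
clock: 17.68
tcp_pos: [0.4291, -0.0423, 0.0055]
orientation: [-0.001, 0.708, 0.707, -0.001]
wrist_force: [0.1, 0.8, 0.6]
finger_gap: 0.0853
grip_force: 0.0
```

Call:
apply_moves(
  moves=[0, 0, 0, 0, 0, 0, 0, 0, 0, 0, 0, 0, 0, 0, 0, 0, 0, 0, 0, 0, 0, 0, 0, 0, 0, 0, 0, 0, 0, 0, 0, 0, 0, 0, 0, 0, 0, 0, 0, 0, 0, 0, 0, 0, 0, 0, 0, 0],
  claw=25,
  newtons=50,
)

```text
clock: 18.35
tcp_pos: [0.4302, -0.042, 0.0076]
orientation: [0.001, 0.707, 0.707, 0.0]
wrist_force: [-2.1, -0.2, 6.9]
finger_gap: 0.0409
grip_force: 50.1
```

Run:
```python
from h import *
s=shot('side');t=shot('top')
a=cv2.resize(s['image'][90:210,200:320],(480,480),interpolation=cv2.INTER_CUBIC)
b=cv2.resize(np.clip(t['image'][120:190,350:430]*2.2,0,255).astype(np.uint8),(320,280),interpolation=cv2.INTER_CUBIC)
c=np.zeros((480,800,3),np.uint8);c[:,:480]=a;c[:280,480:]=b
cv2.imwrite('pics/c6.png',c)
```

```text
(no output)
```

View pics/c6.png

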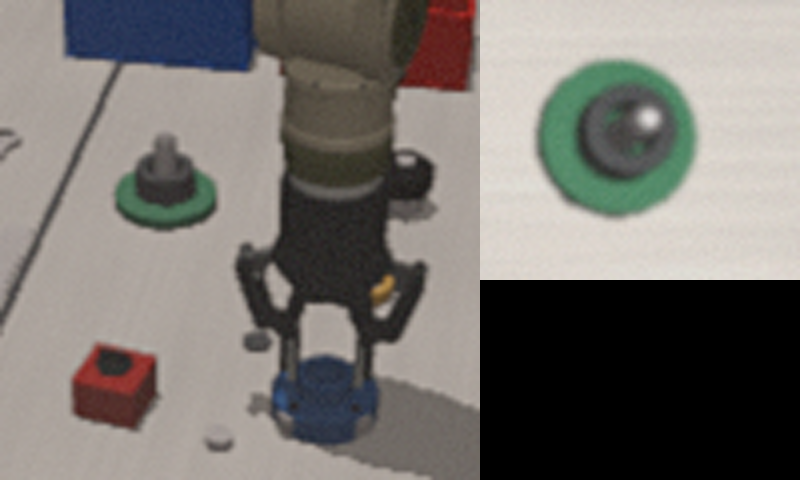

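Collar sits round the spindle on the stand (top crop). The head is between the fingers, hub gripped. Lifting a little to check the hold.

Call:
apply_moves(
  moves=[0, 0, 0.2, 0, 0, 0, 0, 0, 0.5, 0, 0, 0, 0, 0, 0.8, 0, 0, 0, 0, 0, 0.8, 0, 0, 0, 0, 0, 0.8, 0, 0, 0],
)

```text
clock: 18.87
tcp_pos: [0.43, -0.0418, 0.0268]
orientation: [0.001, 0.707, 0.707, 0.0]
wrist_force: [-0.3, 0.7, -3.9]
finger_gap: 0.0409
grip_force: 51.7
```

Run:
```python
from h import *
s=shot('side')
st=status.get_state();print(st['ft_torque'],st['wrist_force'],st['finger_gap'],st['tcp_pos'])
a=cv2.resize(s['image'][150:205,245:315],(700,550),interpolation=cv2.INTER_CUBIC)
cv2.imwrite('pics/c7.png',np.clip(a*1.3,0,255))
```

```text
[-0.00918375  0.06386141  0.02758136] [-0.28071991  0.11482693 -3.99962577] 0.041179483354292265 [ 0.4295368  -0.04166336  0.02637842][ WARN:0@1.248] global loadsave.cpp:1063 imwrite_ Unsupported depth image for selected encoder is fallbacked to CV_8U.
```

View pics/c7.png

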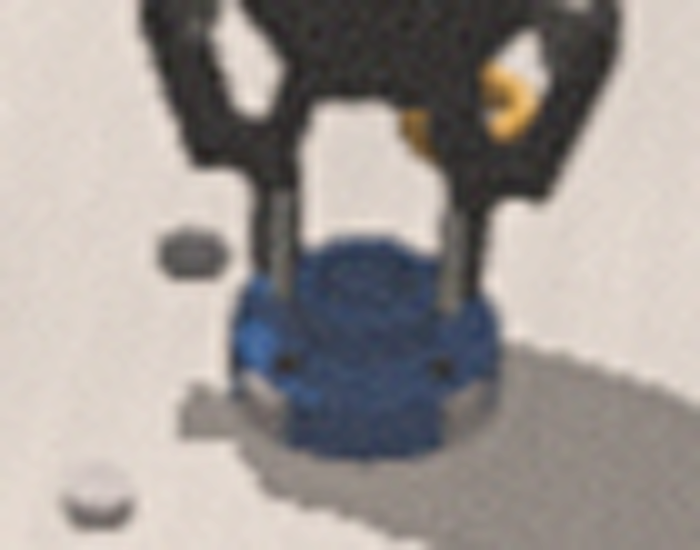

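Head hangs level in the gripper: 4 N carried, negligible moment. Carrying it over the spindle.

Call:
apply_moves(
  moves=[0, 0, 1, 0, 0, 0, 0, 0, 2.2, 0, 0, 0, 0, 0, 3.0, 0, 0, 0, 1, -1.5, 3.2, 0, 0, 0, 2.4, -3.6, 3.2, 0, 0, 0, 3.8, -5.8, 3.2, 0, 0, 0, 5.2, -8, 3.2, 0, 0, 0, 6.2, -9.6, 3.2, 0, 0, 0, 6.88, -10.55, 3.2, 0, 0, 0, 6.88, -10.55, 3.2, 0, 0, 0, 6.88, -10.55, 3.2, 0, 0, 0, 6.88, -10.55, 3.2, 0, 0, 0, 6.88, -10.55, 2.8, 0, 0, 0, 6.88, -10.55, 2.8, 0, 0, 0],
)

```text
clock: 20.08
tcp_pos: [0.5994, -0.3038, 0.0927]
orientation: [-0.003, 0.707, 0.707, -0.0]
wrist_force: [0.4, 0.7, -4.6]
finger_gap: 0.041
grip_force: 52.5
```

Run:
```python
from h import *
s=shot('side');t=shot('top')
st=status.get_state();print(st['ft_torque'],st['wrist_force'],st['finger_gap'],st['tcp_pos'])
a=cv2.resize(s['image'][75:145,205:275],(400,400),interpolation=cv2.INTER_CUBIC)
b=cv2.resize(np.clip(t['image'][120:190,362:432]*2.2,0,255).astype(np.uint8),(400,400),interpolation=cv2.INTER_CUBIC)
cv2.imwrite('pics/c8.png',np.hstack([a,b]))
```

```text
[0.0224537  0.04457708 0.05188444] [ 0.21042805  0.15116405 -3.285777  ] 0.04105964344899591 [ 0.59965066 -0.30334691  0.09451373]
```

View pics/c8.png

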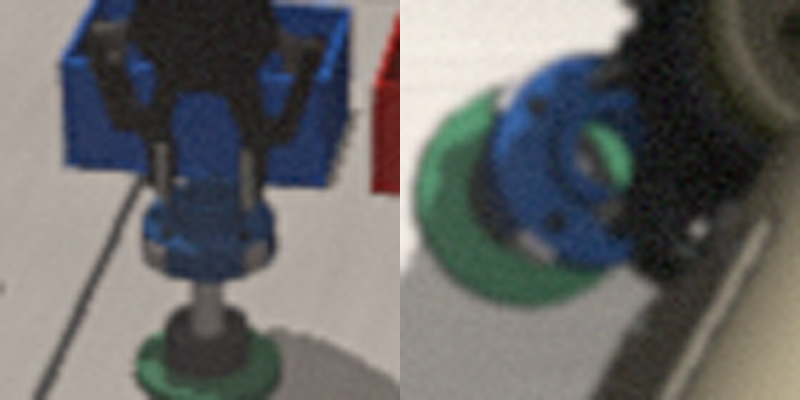

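Side view: head level just above the spindle. Top view: disc centre about (605,161), with the spindle visible through the left part of the bore. Checking the offset numerically.

Run:
```python
from h import *
t=load('top')
k=400/70
for c in[(605,161),(605,165)]:
  p=((c[0]-400)/k+362-.4,c[1]/k+120-.4);print([onz(t,p,z).round(4)[:2] for z in(.100,.109)])
def P(x):return (proj(t,x)-[361.6,119.6])*k+[400,0]
print(P([[.6005,-.301,.07],[.6005,-.301,.012],[.6005,-.301,.109],[.6005,-.301,.125],[.6005,-.301,.087]]))
```

```text
[array([ 0.5985, -0.3046]), array([ 0.597 , -0.3018])]
[array([ 0.5971, -0.3046]), array([ 0.5955, -0.3018])]
[[570.76432346 169.93352308]
 [527.84406125 195.06713787]
 [602.3960515  151.41034482]
 [616.09117629 143.39063635]
 [584.2585958  162.0314315 ]]
```

Call:
apply_moves(
  moves=[0.08, 0, 0, 0, 0, 0, 0.08, 0, -0.3, 0, 0, 0, 0.08, 0, -0.5, 0, 0, 0, 0.08, 0, -0.7, 0, 0, 0, 0.08, 0, -0.9, 0, 0, 0, 0.08, 0, -1, 0, 0, 0, 0.08, 0, -1, 0, 0, 0],
)

```text
clock: 20.77
tcp_pos: [0.6027, -0.3049, 0.0699]
orientation: [-0.001, 0.707, 0.707, -0.0]
wrist_force: [0.1, 0.6, -2.7]
finger_gap: 0.0409
grip_force: 52.5
```

Call:
apply_moves(
  moves=[0, 0, -0.2, 0, 0, 0, 0, 0, -0.5, 0, 0, 0, 0, 0, -0.7, 0, 0, 0, 0, 0, -0.9, 0, 0, 0, 0, 0, -0.9, 0, 0, 0, 0, 0, -0.9, 0, 0, 0],
)

```text
clock: 21.27
tcp_pos: [0.6029, -0.3051, 0.0479]
orientation: [-0.001, 0.707, 0.707, -0.0]
wrist_force: [-0.4, 0.8, -3.5]
finger_gap: 0.0407
grip_force: 52.5
```

Call:
apply_moves(
  moves=[0, 0, -0.06, 0, 0, 0, 0, 0, -0.12, 0, 0, 0, 0, 0, -0.16, 0, 0, 0, 0, 0, -0.16, 0, 0, 0],
)

```text
clock: 21.6
tcp_pos: [0.6034, -0.3055, 0.0448]
orientation: [0.0, 0.707, 0.707, 0.0]
wrist_force: [-0.2, 0.6, -3.9]
finger_gap: 0.0407
grip_force: 52.5
```

Call:
apply_moves(
  moves=[0, 0, -0.04, 0, 0, 0, 0, 0, -0.08, 0, 0, 0, 0, 0, -0.08, 0, 0, 0],
)

```text
clock: 21.85
tcp_pos: [0.6035, -0.3055, 0.0446]
orientation: [0.001, 0.707, 0.707, 0.0]
wrist_force: [-3.8, 2.3, 6.6]
finger_gap: 0.0412
grip_force: 53.5
```

Call:
apply_moves(
  moves=[0, 0, -0.02, 0, 0, 0, 0, 0, -0.04, 0, 0, 0, 0, 0, -0.04, 0, 0, 0],
)

```text
clock: 22.1
tcp_pos: [0.6035, -0.3055, 0.0446]
orientation: [0.001, 0.707, 0.707, 0.0]
wrist_force: [-4.6, 2.3, 10.9]
finger_gap: 0.0409
grip_force: 54.0
```

Head seated: contact is exactly 37 mm above its table reading. Releasing, then going to the knob.

Call:
apply_moves(
  moves=[0, 0, 0.1, 0, 0, 0, 0, 0, 0.1, 0, 0, 0, 0, 0, 0.1, 0, 0, 0, 0, 0, 0.1, 0, 0, 0, 0, 0, 0.4, 0, 0, 0, 0, 0, 1.2, 0, 0, 0, 0, 0, 2.4, 0, 0, 0, 0, 0, 3, 0, 0, 0, -8.15, -1.12, 3, 0, 0, 0, -8.15, -1.12, 3, 0, 0, 0, -8.15, -1.12, 3, 0, 0, 0, -8.15, -1.12, 3, 0, 0, 0, -8.15, -1.12, 3, 0, 0, 0, -8.15, -1.12, 3, 0, 0, 0, -8.15, -1.12, 3, 0, 0, 0, -8.15, -1.12, 3, 0, 0, 0, -8.15, -1.12, 3, 0, 0, 0, -8.15, -1.12, 3, 0, 0, 0],
  claw=100,
)

```text
clock: 23.6
tcp_pos: [0.4009, -0.3335, 0.1168]
orientation: [0.0, 0.707, 0.708, 0.0]
wrist_force: [-0.2, -0.4, 1.1]
finger_gap: 0.0854
grip_force: 0.0
```

Run:
```python
from h import *
s=shot('side');t=shot('top')
print(status.get_state()['tcp_pos'])
hsv=cv2.cvtColor(t['image'][:, :],cv2.COLOR_BGR2HSV)
for n,lo,hi,box in(('blue',(100,90,25),(125,255,255),(350,430,110,200)),('green',(50,70,20),(90,255,255),(350,430,110,200))):
  m=cv2.inRange(hsv,lo,hi);mm=np.zeros_like(m);a,b,c,d=box;mm[c:d,a:b]=m[c:d,a:b]
  ys,xs=np.nonzero(mm);print(n,len(xs),xs.min(),xs.max(),ys.min(),ys.max(),(xs.min()+xs.max())/2,(ys.min()+ys.max())/2)
print('exp disc',proj(t,[[.6005,-.301,.059],[.6005,-.301,.012]]))
```

```text
[ 0.40058595 -0.33325148  0.11649633]
blue 872 373 408 132 167 390.5 149.5
green 207 365 395 141 172 380.0 156.5
exp disc [[389.99608938 150.20952746]
 [383.97271072 153.73674913]]
```

Call:
apply_moves(
  moves=[0, 0, -1.4, 0, 0, 0, 0, 0, -2.8, 0, 0, 0, 0, 0, -4, 0, 0, 0, 0, 0, -4.8, 0, 0, 0, 0, 0, -5.1, 0, 0, 0, 0, 0, -5.1, 0, 0, 0, 0, 0, -5.1, 0, 0, 0],
)

```text
clock: 24.28
tcp_pos: [0.4001, -0.3335, -0.0106]
orientation: [0.0, 0.707, 0.707, 0.0]
wrist_force: [-0.3, -0.4, 0.9]
finger_gap: 0.0855
grip_force: 0.0
```

Call:
apply_moves(
  moves=[0, 0, 0, 0, 0, 0, 0, 0, 0, 0, 0, 0, 0, 0, 0, 0, 0, 0, 0, 0, 0, 0, 0, 0, 0, 0, 0, 0, 0, 0, 0, 0, 0, 0, 0, 0, 0, 0, 0, 0, 0, 0, 0, 0, 0, 0, 0, 0],
  claw=30,
  newtons=35,
)

```text
clock: 24.95
tcp_pos: [0.4003, -0.3343, -0.0093]
orientation: [0.001, 0.707, 0.707, -0.0]
wrist_force: [0.2, 0.9, 5.6]
finger_gap: 0.0482
grip_force: 35.5
```

Call:
apply_moves(
  moves=[0, 0, 0.2, 0, 0, 0, 0, 0, 0.6, 0, 0, 0, 0, 0, 1.0, 0, 0, 0, 0, 0, 1.0, 0, 0, 0, 0, 0, 1.0, 0, 0, 0],
)

```text
clock: 25.37
tcp_pos: [0.4003, -0.3342, 0.0153]
orientation: [0.001, 0.707, 0.707, -0.0]
wrist_force: [0.2, -0.7, -2.4]
finger_gap: 0.0482
grip_force: 36.4
```

Run:
```python
from h import *
s=shot('side')
st=status.get_state();print(st['ft_torque'],st['wrist_force'],st['finger_gap'],st['tcp_pos'])
u=proj(s,[.40,-.332,.05])[0].astype(int);print(u)
a=cv2.resize(s['image'][u[1]-35:u[1]+35,u[0]-40:u[0]+40],(800,600)[:2] if 0 else (640,560),interpolation=cv2.INTER_CUBIC)
cv2.imwrite('pics/c9.png',a)
```

```text
[ 0.03663859 -0.01545171  0.00126088] [-0.24035473  0.03020075 -1.64376431] 0.04798555734507833 [ 0.39987629 -0.33373553  0.01470225]
[301 127]
```

View pics/c9.png

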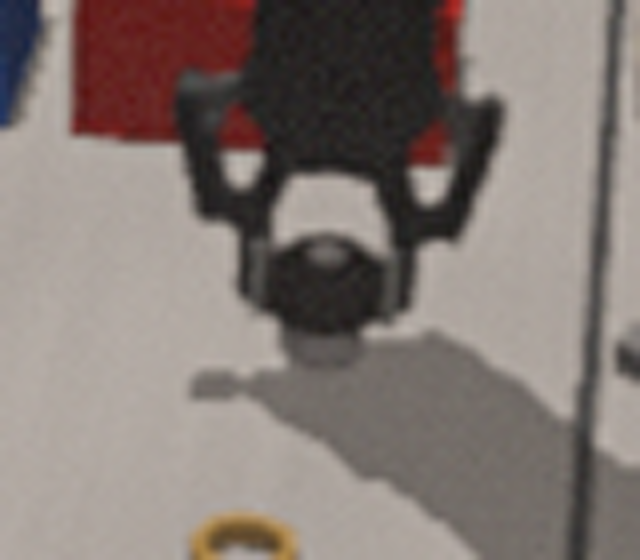

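The knob is held upright by its lobed grip, foot at crop (325,345), clear of the table. Carrying it to midway.

Call:
apply_moves(
  moves=[0, 0, 1, 0, 0, 0, 0, 0, 2.2, 0, 0, 0, 0, 0, 2.6, 0, 0, 0, 1.3, 1.2, 2.6, 0, 0, 0, 2.6, 2.3, 2.6, 0, 0, 0, 3.9, 3.5, 2.6, 0, 0, 0, 5.2, 4.6, 2.6, 0, 0, 0, 6.4, 5.7, 2.6, 0, 0, 0, 7.2, 6.4, 2.6, 0, 0, 0, 7.64, 6.81, 2.6, 0, 0, 0, 7.64, 6.81, 2.6, 0, 0, 0, 7.64, 6.81, 1.8, 0, 0, 0, 7.64, 6.81, 0.8, 0, 0, 0, 7.64, 6.81, -0.1, 0, 0, 0, 7.64, 6.81, -0.6, 0, 0, 0, 7.64, 6.81, -0.84, 0, 0, 0, 7.64, 6.81, -0.84, 0, 0, 0, 7.64, 6.81, -0.84, 0, 0, 0],
)

```text
clock: 26.92
tcp_pos: [0.5898, -0.164, -0.0069]
orientation: [-0.0, 0.708, 0.707, -0.0]
wrist_force: [0.3, -0.6, -0.8]
finger_gap: 0.0479
grip_force: 37.0
```

Call:
apply_moves(
  moves=[0, 0, -0.04, 0, 0, 0, 0, 0, -0.08, 0, 0, 0, 0, 0, -0.12, 0, 0, 0, 0, 0, -0.12, 0, 0, 0],
)

```text
clock: 27.25
tcp_pos: [0.5908, -0.1635, -0.0092]
orientation: [0.001, 0.707, 0.707, 0.0]
wrist_force: [-1.6, -0.2, 1.5]
finger_gap: 0.0479
grip_force: 37.3
```

Call:
apply_moves(
  moves=[0, 0, 0, 0, 0, 0, 0, 0, 0, 0, 0, 0, 0, 0, 0, 0, 0, 0, 0, 0, 0.2, 0, 0, 0, 0, 0, 0.8, 0, 0, 0, 0, 0, 2, 0, 0, 0, 0, 0, 3.6, 0, 0, 0, 0, 0, 5.2, 0, 0, 0, -7.86, 15.9, 5.2, 0, 0, 0, -7.86, 15.9, 5.2, 0, 0, 0, -7.86, 15.9, 5.2, 0, 0, 0, -7.86, 15.9, 5.2, 0, 0, 0, -7.86, 15.9, 5.2, 0, 0, 0, -7.86, 15.9, 5.2, 0, 0, 0, -7.86, 15.9, 5.2, 0, 0, 0, -7.86, 15.9, 5.2, 0, 0, 0, -7.86, 15.9, 5.2, 0, 0, 0, -7.86, 15.9, 5.2, 0, 0, 0, -7.86, 15.9, 5.2, 0, 0, 0, -7.86, 15.9, 5.2, 0, 0, 0],
  claw=100,
)

```text
clock: 28.92
tcp_pos: [0.3914, 0.2381, 0.1207]
orientation: [-0.001, 0.705, 0.709, 0.0]
wrist_force: [-0.9, -0.4, 0.8]
finger_gap: 0.0854
grip_force: 0.0
```

Call:
apply_moves(
  moves=[0, 0, 0, 0, 0, 0, 0, 0, -0.8, 0, 0, 0, 0, 0, -1.8, 0, 0, 0, 0, 0, -2.6, 0, 0, 0, 0, 0, -3.2, 0, 0, 0, 0, 0, -3.6, 0, 0, 0, 0, 0, -3.6, 0, 0, 0, 0, 0, -3.6, 0, 0, 0],
)

```text
clock: 29.58
tcp_pos: [0.3943, 0.2333, 0.03]
orientation: [-0.0, 0.708, 0.706, -0.001]
wrist_force: [-0.1, -0.3, 0.1]
finger_gap: 0.0857
grip_force: 0.0
```

Run:
```python
from h import *
s=shot('side');t=shot('top')
st=status.get_state();print(st['tcp_pos'],st['wrist_force'])
# knob (dark) in top view near predicted place
g=cv2.cvtColor(t['image'],cv2.COLOR_BGR2GRAY)
u=proj(t,[[.5907,-.1618,.035],[.5907,-.1618,.046]]);print('exp',u)
x,y=u[0].astype(int);w=g[y-20:y+20,x-20:x+20];m=w<38
n,l,sx,c=cv2.connectedComponentsWithStats(m.astype(np.uint8))
for i in range(1,n):
  if sx[i,4]>30:print(sx[i],c[i]+[x-20,y-20])
ys,xs=np.nonzero(w>85);c0=g[y-8:y+8,x-8:x+8];print(np.unravel_index(cv2.GaussianBlur(c0,(3,3),0).argmax(),c0.shape),x-8,y-8,c0.max())
```

```text
[0.39517074 0.23402994 0.03094117] [-0.87919718 -0.52519516  0.1501136 ]
exp [[324.51586971 156.91187343]
 [325.30016938 156.12775696]]
[  9  11  22  22 279] [323.24014337 157.67741935]
(np.int64(8), np.int64(8)) 316 148 108
```

Knob is standing at its place (323,158 against 324.5,157 expected). Gripping the pin.

Call:
apply_moves(
  moves=[0, 0, 0, 0, 0, 0, 0, 0, 0, 0, 0, 0, 0, 0, 0, 0, 0, 0, 0, 0, 0, 0, 0, 0, 0, 0, 0, 0, 0, 0, 0, 0, 0, 0, 0, 0, 0, 0, 0, 0, 0, 0, 0, 0, 0, 0, 0, 0, 0, 0, 0, 0, 0, 0, 0, 0, 0, 0, 0, 0],
  claw=5,
  newtons=70,
)

```text
clock: 30.52
tcp_pos: [0.3944, 0.2345, 0.0306]
orientation: [0.0, 0.707, 0.707, 0.0]
wrist_force: [-0.5, -0.9, 6.0]
finger_gap: 0.0261
grip_force: 68.5
```

Call:
apply_moves(
  moves=[0, 0, 0.08, 0, 0, 0, 0, 0, 0.16, 0, 0, 0, 0, 0, 0.24, 0, 0, 0, 0, 0, 0.32, 0, 0, 0, 0, 0, 0.4, 0, 0, 0, 0, 0, 0.4, 0, 0, 0],
)

```text
clock: 31.02
tcp_pos: [0.3938, 0.2341, 0.0402]
orientation: [0.0, 0.707, 0.707, -0.0]
wrist_force: [0.4, -0.5, -3.3]
finger_gap: 0.0266
grip_force: 69.2
```

Call:
apply_moves(
  moves=[0, 0, 0.2, 0, 0, 0, 0, 0, 0.4, 0, 0, 0, 0, 0, 0.6, 0, 0, 0, 0, 0, 0.8, 0, 0, 0, 0, 0, 1.0, 0, 0, 0, 0, 0, 1.2, 0, 0, 0, 0, 0, 1.4, 0, 0, 0, 0, 0, 1.6, 0, 0, 0, 0, 0, 1.6, 0, 0, 0, 0, 0, 1.6, 0, 0, 0],
)

```text
clock: 31.85
tcp_pos: [0.3944, 0.2346, 0.0806]
orientation: [0.0, 0.707, 0.707, 0.001]
wrist_force: [0.2, 1.2, -2.4]
finger_gap: 0.0258
grip_force: 69.3
```

Run:
```python
from h import *
s=shot('side');t=shot('top')
st=status.get_state();print(st['tcp_pos'],st['wrist_force'],st['ft_torque'],st['finger_gap'])
im=s['image'];u=proj(s,[[.3945,.2356,.128],[.3945,.2356,.053],[.3945,.2356,.081],[.3945,.2356,.006]]);print(u.round(1))
hsv=cv2.cvtColor(im,cv2.COLOR_BGR2HSV)[170:300,250:320]
m=cv2.inRange(hsv,(22,90,80),(35,255,255));ys,xs=np.nonzero(m);print(len(xs),xs.mean()+250,ys.min()+170,ys.max()+170)
x=int(u[0,0])
for y in range(200,270,3):print(y,im[y,x-14:x+16:3].mean(1).round().astype(int))
```

```text
[0.39388852 0.23434912 0.07999266] [-0.19093331  0.56803498 -1.87801384] [-0.03029979  0.05959142  0.01679515] 0.025949325135053207
[[282.3 224.5]
 [281.1 247.4]
 [281.5 239.1]
 [280.5 260.8]]
20 281.9 223 233
200 [35 48 38 49 39 41 42 46 42 40]
203 [105  41  42  40  40  42  38  45  42  39]
206 [175  83  36  46  37  42  42  41  41  37]
209 [142 174  40  42  47  43  38  31  40  79]
212 [ 44 146  36  56 130 148  55  40  38 144]
215 [ 49  48  37 137 169 166 169  38  37 106]
218 [ 37  39  46  93 169 165 165  42  35  36]
221 [169  49  42 110 147 135 163  63  35  43]
224 [165  73  84  86  99  97 102  49  33 132]
227 [165  67  89  86 105 107 106  79  34 168]
230 [163  76  86  77  85  90  89  87  39 165]
233 [166 167  87  75  86  86  85  85  58 163]
236 [161 161 104  79  88  94  83 117 164 163]
239 [169  89  45  81  89  93  81 168 161 165]
242 [127  44  45  83  89  94  81  79 157 165]
245 [43 51 41 84 90 92 80 36 36 50]
248 [39 45 36 86 91 89 78 42 38 40]
251 [42 40 53 72 87 84 44 38 41 37]
254 [47 43 69 62 38 45 47 59 45 39]
257 [51 52 46 48 40 43 71 47 37 41]
260 [52 45 46 41 36 43 54 42 38 39]
263 [81 47 43 46 44 37 35 39 34 65]
266 [ 74  90 100  43  40  42  39  41  44  55]
269 [75 72 71 80 81 46 39 39 66 34]
```

The pin is free of the case, upright (same columns top to bottom), and its 2.2 N weight is carried. On to the stone.

Call:
apply_moves(
  moves=[0, 0, 0.4, 0, 0, 0, 0, 0, 0.8, 0, 0, 0, 1, 0.1, 0.8, 0, 0, 0, 2.2, 0.2, 0.8, 0, 0, 0, 3.4, 0.3, 0.8, 0, 0, 0, 4.6, 0.4, 0.8, 0, 0, 0, 5.8, 0.5, 0.8, 0, 0, 0, 6.8, 0.6, 0.8, 0, 0, 0, 7.3, 0.7, 0.8, 0, 0, 0, 7.46, 0.71, 0.8, 0, 0, 0, 7.46, 0.71, 0.8, 0, 0, 0, 7.46, 0.71, 0.3, 0, 0, 0, 7.46, 0.71, -0.3, 0, 0, 0, 7.46, 0.71, -0.8, 0, 0, 0, 7.46, 0.71, -1.1, 0, 0, 0, 7.46, 0.71, -1.24, 0, 0, 0, 7.46, 0.71, -1.24, 0, 0, 0, 7.46, 0.71, -1.24, 0, 0, 0],
)

```text
clock: 33.45
tcp_pos: [0.5803, 0.2522, 0.0496]
orientation: [0.0, 0.707, 0.707, 0.0]
wrist_force: [0.0, -0.4, -1.5]
finger_gap: 0.0262
grip_force: 69.7
```

Run:
```python
from h import *
s=shot('side');t=shot('top')
st=status.get_state();print(st['tcp_pos'],st['wrist_force'])
im=s['image'];u=proj(s,[[.5807,.2534,.0995],[.5807,.2534,.0245],[.5807,.2534,.02]]);print(u.round(1))
x,y=u[2].astype(int)
for r in range(y-24,y+26,3):print(r,im[r,x-24:x+27:3].mean(1).round().astype(int))
v=proj(t,[[.5807,.2534,.0995],[.5807,.2534,.02]]);print('top',v.round(1))
x,y=v[0].astype(int);print(x-26,y-12)
g=t['image'].mean(2).astype(int)
for r in range(y-12,y+24,2):print(r,g[r,x-26:x+26:2])
```

```text
[0.58107013 0.25236972 0.05014844] [ 0.20966848 -0.11998347 -1.71521739]
[[202.3 229.3]
 [204.6 251.5]
 [204.7 252.8]]
228 [170 170 173 173  46  66  87 107 108  72  46  45  43  64 162 141 103]
231 [169 169 171 173  49  73 111  99 103  78  57  47 180 175 173 173 170]
234 [169 172 170 171  63  79  88 110 103  71  69  38 176 170 171 170 173]
237 [171 171 171 170 156  81  86  95  89  73  73  68 177 169 171 169 171]
240 [172 171 169 171 170 161 104  91  98  76  81 171 172 173 169 171 171]
243 [169 170 168 169 169 166 125  92  96  87 156 177 170 171 168 171 170]
246 [170 170 169 170 169 155 129  94  96  87  89  97 162 172 172 173 176]
249 [168 167 168 165  93  98 109  94  95  88  91 103  96 108 111 108 112]
252 [171 169 170 107 101  96  96  88  96  88  89 101  97 100 112 115 112]
255 [170 169 164 134 100 102  97  97  93  91  95 103  98  92 112 115 111]
258 [169 170 109 151 154 156 101 103 101 102 103  98 101  76 115 111 112]
261 [171 170 168 121 155 153  98 100  96  94  96 100  92  77 109 110 112]
264 [170 169 171 109 113 150 127 101  96  97  97  89  74 103 112 111 112]
267 [170 169 171 17
[... 1409 characters left out ...]
16  18  18  19  17  22  31
  36  43  52  56  58  57  55  54]
170 [ 99 102 101  99  89  73  35  15  17  17  16  19  17  18  19  15  21  42
  50  55  57  57  57  56  55  49]
172 [ 92 100 101 100 101 100  56  21  22  26  20  18  18  20  22  25  34  51
  56  57  55  56  56  55  56  43]
174 [ 80 101 101 103 101 100  68  42  33  28  23  19  21  22  21  27  47  54
  54  54  55  55  56  56  46  46]
176 [ 64 100 102 102 101  92  65  55  38  28  29  21  21  22  16  20  44  55
  55  53  55  54  53  45  42  60]
178 [ 43  93 102  99 101  92  64  43  31  30  28  25  29  23  16  24  50  55
  55  52  52  50  42  45  58  64]
180 [34 78 98 99 97 96 67 33 26 29 26 20 22 18 20 37 49 51 51 47 44 45 53 61
 65 65]
```

Call:
apply_moves(
  moves=[0, 0, -0.06, 0, 0, 0, 0, 0, -0.12, 0, 0, 0, 0, 0, -0.16, 0, 0, 0, 0, 0, -0.16, 0, 0, 0],
)

```text
clock: 33.88
tcp_pos: [0.5804, 0.2521, 0.0449]
orientation: [-0.0, 0.707, 0.707, -0.0]
wrist_force: [-0.9, -0.9, -2.2]
finger_gap: 0.026
grip_force: 69.7
```

Call:
apply_moves(
  moves=[0, 0, -0.02, 0, 0, 0, 0, 0, -0.06, 0, 0, 0, 0, 0, -0.06, 0, 0, 0],
)

```text
clock: 34.13
tcp_pos: [0.5806, 0.2522, 0.0447]
orientation: [0.0, 0.707, 0.707, 0.0]
wrist_force: [-1.8, -1.1, 4.5]
finger_gap: 0.0259
grip_force: 70.9
```

Pin seated on the stone (contact at 0.0447, expected 0.0446). Release and go to the ring.

Call:
apply_moves(
  moves=[0, 0, 0.06, 0, 0, 0, 0, 0, 0.06, 0, 0, 0, 0, 0, 0.06, 0, 0, 0, 0, 0, 0.06, 0, 0, 0, 0, 0, 0.06, 0, 0, 0, 0, 0, 0.4, 0, 0, 0, 0, 0, 1.2, 0, 0, 0, 0, 0, 2.4, 0, 0, 0, 0, 0, 3.6, 0, 0, 0],
  claw=100,
)

```text
clock: 34.88
tcp_pos: [0.5796, 0.2519, 0.1341]
orientation: [-0.001, 0.707, 0.707, -0.001]
wrist_force: [0.6, 1.2, 0.2]
finger_gap: 0.0856
grip_force: 0.0
```

Call:
apply_moves(
  moves=[-6.54, -18.03, 0, 0, 0, 0, -6.54, -18.03, 0, 0, 0, 0, -6.54, -18.03, 0, 0, 0, 0, -6.54, -18.03, 0, 0, 0, 0, -6.54, -18.03, 0, 0, 0, 0, -6.54, -18.03, 0, 0, 0, 0, -6.54, -18.03, 0, 0, 0, 0, -6.54, -18.03, 0, 0, 0, 0, -6.54, -18.03, 0, 0, 0, 0, -6.54, -18.03, 0, 0, 0, 0, -6.54, -18.03, 0, 0, 0, 0, -6.54, -18.03, 0, 0, 0, 0, -6.54, -18.03, 0, 0, 0, 0, -6.54, -18.03, 0, 0, 0, 0, -6.54, -18.03, 0, 0, 0, 0, -6.54, -18.03, 0, 0, 0, 0],
)

```text
clock: 36.22
tcp_pos: [0.4173, -0.1977, 0.1338]
orientation: [-0.0, 0.707, 0.708, 0.0]
wrist_force: [-0.6, 0.1, -0.0]
finger_gap: 0.0855
grip_force: 0.0
```

Run:
```python
from h import *
s=shot('side');t=shot('top')
print(status.get_state()['tcp_pos'])
v=proj(t,[[.5807,.2534,.095],[.5807,.2534,.02]]);print('top',v.round(1))
x,y=v[0].astype(int);print('cols',x-14,'..',x+24)
g=t['image'].mean(2).astype(int)
for r in range(y-14,y+28,2):print(r,g[r,x-14:x+30:2])
# ring
hsv=cv2.cvtColor(s['image'],cv2.COLOR_BGR2HSV);m=cv2.inRange(hsv[150:175,275:310],(12,90,60),(30,255,255));ys,xs=np.nonzero(m);print('ring side',xs.min()+275,xs.max()+275,ys.min()+150,ys.max()+150)
```

```text
[ 0.41739795 -0.19747585  0.13370805]
top [[131.1 158.8]
 [139.1 163.9]]
cols 117 .. 155
144 [103 102 102 103 101 102 102 103 103 102 101 101 101 101 102 102 102 102
 102 101 101 101]
146 [102 102 102 103 102 102 103 102  99  96  92  90  94  95 100 101 102 102
 103 103 101 101]
148 [102 101 102 103 102 101  97  93  85  85  87  88  89  88  88  86  97 102
 102 102 101 103]
150 [103 101 101 102 102  97  89  88  86  86  89  91  90  89  89  90  88  94
 100 102 102 103]
152 [103 104 104 104 101  93  92  95  93  89  90  89  89  92  93  93  90  85
  91 104 103 104]
154 [103 104 103  99  92  99 106 108 108  99  87  88  90  92  93  91  89  87
  83  96 104 105]
156 [103 103 103  93  96 108 104  98 103 108  88  78  90  92  92  90  89  88
  86  74 102 105]
158 [103 104 101  91 100 108  92  89  90 108  94  48  70  87  91  87  88  90
  93  79  91 103]
160 [102 102  97  89 102 108  93  88  89 108  93  43  43  62  87  89  90  92
  95  82  76 102]
162 [104 103  97  90  95 110 104  98 104 108  73  37  38  43  73  90  91  93
  96  85  74 104]
164 [103 102  96  91  92  98 107 109 105  80  46  38  38  40 
[... 309 characters left out ...]
  87 103]
172 [102 102 102  96  90  88  89  90  91  80  65  61  64  77  89  92  93  92
  75  57  98 103]
174 [101 102 101 102  88  88  88  91  91  89  88  84  86  90  90  91  92  81
  57  74 100 104]
176 [102 102 101 101  94  87  87  87  89  89  91  89  88  89  89  88  79  56
  73 100 102 105]
178 [100 100 102 100 100  95  84  84  86  87  91  91  89  87  82  70  54  72
  95 102 103 102]
180 [100 100 101  99 100 101  98  90  75  81  81  79  73  65  59  58  83 100
 103 102 103 102]
182 [100  99 101 101 101 101 101 101  96  93  88  76  76  84  95  96 102 102
 103 103 103 102]
184 [101 101 101 100 101 101 103 101 102 102 102 104 104 102 104 103 102 105
 104 104 103 103]
ring side 285 297 157 166
```

The pin stands upright in the middle of the stone: its top is at (131,159.5) against (131.1,158.8) expected. Taking the ring.

Call:
apply_moves(
  moves=[0, 0, -1.4, 0, 0, 0, 0, 0, -2.8, 0, 0, 0, 0, 0, -4.2, 0, 0, 0, 0, 0, -5.2, 0, 0, 0, 0, 0, -5.8, 0, 0, 0, 0, 0, -6.14, 0, 0, 0, 0, 0, -6.14, 0, 0, 0, 0, 0, -6.14, 0, 0, 0],
)

```text
clock: 36.98
tcp_pos: [0.4174, -0.1982, -0.0196]
orientation: [-0.0, 0.707, 0.708, 0.0]
wrist_force: [0.0, 0.7, 0.3]
finger_gap: 0.0854
grip_force: 0.0
```

Call:
apply_moves(
  moves=[0, 0, 0, 0, 0, 0, 0, 0, 0, 0, 0, 0, 0, 0, 0, 0, 0, 0, 0, 0, 0, 0, 0, 0, 0, 0, 0, 0, 0, 0, 0, 0, 0, 0, 0, 0, 0, 0, 0, 0, 0, 0, 0, 0, 0, 0, 0, 0],
  claw=30,
  newtons=30,
)

```text
clock: 37.65
tcp_pos: [0.4178, -0.1992, -0.0186]
orientation: [0.001, 0.707, 0.707, 0.0]
wrist_force: [-1.4, 0.7, 6.8]
finger_gap: 0.0424
grip_force: 29.5
```

Call:
apply_moves(
  moves=[0, 0, 0.4, 0, 0, 0, 0, 0, 1.2, 0, 0, 0, 0, 0, 2.4, 0, 0, 0, 0, 0, 3.6, 0, 0, 0, 0, 0, 4.8, 0, 0, 0, 0, 0, 6, 0, 0, 0, 0, 0, 6, 0, 0, 0],
)

```text
clock: 38.23
tcp_pos: [0.4202, -0.2008, 0.1362]
orientation: [0.005, 0.707, 0.707, 0.001]
wrist_force: [0.2, -0.1, -1.2]
finger_gap: 0.0423
grip_force: 30.8
```

Call:
apply_moves(
  moves=[6.55, 21.9, 0, 0, 0, 0, 6.55, 21.9, 0, 0, 0, 0, 6.55, 21.9, 0, 0, 0, 0, 6.55, 21.9, 0, 0, 0, 0, 6.55, 21.9, 0, 0, 0, 0, 6.55, 21.9, 0, 0, 0, 0, 6.55, 21.9, 0, 0, 0, 0, 6.55, 21.9, 0, 0, 0, 0, 6.55, 21.9, 0, 0, 0, 0, 6.55, 21.9, 0, 0, 0, 0, 6.55, 21.9, 0, 0, 0, 0, 6.55, 21.9, 0, 0, 0, 0, 6.55, 21.9, 0, 0, 0, 0, 6.55, 21.9, 0, 0, 0, 0, 6.55, 21.9, 0, 0, 0, 0, 6.55, 21.9, 0, 0, 0, 0, 6.55, 21.9, 0, 0, 0, 0, 6.55, 21.9, 0, 0, 0, 0, 6.55, 21.9, 0, 0, 0, 0],
)

```text
clock: 39.82
tcp_pos: [0.5807, 0.3474, 0.1304]
orientation: [0.0, 0.708, 0.706, -0.0]
wrist_force: [-0.3, 0.4, -0.6]
finger_gap: 0.0421
grip_force: 30.9
```

Call:
apply_moves(
  moves=[0, 0, -1, 0, 0, 0, 0, 0, -2, 0, 0, 0, 0, 0, -3.2, 0, 0, 0, 0, 0, -4.4, 0, 0, 0, 0, 0, -5.2, 0, 0, 0, 0, 0, -5.7, 0, 0, 0, 0, 0, -5.8, 0, 0, 0, 0, 0, -5.8, 0, 0, 0],
)

```text
clock: 40.48
tcp_pos: [0.5806, 0.348, -0.0151]
orientation: [-0.0, 0.707, 0.707, -0.0]
wrist_force: [0.2, 0.5, 0.3]
finger_gap: 0.0419
grip_force: 30.8
```

Call:
apply_moves(
  moves=[0, 0, -0.04, 0, 0, 0, 0, 0, -0.08, 0, 0, 0, 0, 0, -0.12, 0, 0, 0, 0, 0, -0.16, 0, 0, 0, 0, 0, -0.16, 0, 0, 0],
)

```text
clock: 40.9
tcp_pos: [0.5811, 0.3491, -0.0183]
orientation: [0.0, 0.707, 0.707, 0.0]
wrist_force: [-1.6, 0.6, -0.4]
finger_gap: 0.0422
grip_force: 30.9
```

Just at the table. Release, lift, withdraw and check everything.

Call:
apply_moves(
  moves=[0, 0, 0, 0, 0, 0, 0, 0, 0, 0, 0, 0, 0, 0, 0, 0, 0, 0, 0, 0, 0, 0, 0, 0, 0, 0, 0.4, 0, 0, 0, 0, 0, 1.4, 0, 0, 0, 0, 0, 2.8, 0, 0, 0, 0, 0, 4.2, 0, 0, 0, 0, 0, 6, 0, 0, 0, -4, -8, 6, 0, 0, 0, -6, -12, 6, 0, 0, 0, -6, -14, 6, 0, 0, 0, -6, -14, 6, 0, 0, 0, -6, -14, 6, 0, 0, 0, -6, -14, 6, 0, 0, 0, -6, -14, 6, 0, 0, 0, -6, -14, 6, 0, 0, 0, -6, -14, 6, 0, 0, 0],
  claw=100,
)

```text
clock: 42.4
tcp_pos: [0.4322, 0.003, 0.1321]
orientation: [0.001, 0.707, 0.707, 0.0]
wrist_force: [-0.1, -1.7, -0.5]
finger_gap: 0.0854
grip_force: 0.0
```

Run:
```python
from h import *
s=shot('side');t=shot('top')
print(status.get_state()['tcp_pos'])
hsv=cv2.cvtColor(t['image'],cv2.COLOR_BGR2HSV)
def bb(n,lo,hi,b):
  m=cv2.inRange(hsv[b[2]:b[3],b[0]:b[1]],lo,hi);ys,xs=np.nonzero(m);print(n,len(xs),(xs.min()+xs.max())/2+b[0],(ys.min()+ys.max())/2+b[2]);return ((xs.min()+xs.max())/2+b[0],(ys.min()+ys.max())/2+b[2])
e=proj(t,[.5807,.3504,.014])[0];x,y=e.astype(int);print('exp ring',e)
c=bb('ring',(12,90,40),(32,255,255),(x-16,x+16,y-16,y+16));print(onz(t,c,.014))
bb('head',(100,90,25),(125,255,255),(350,430,110,200));print('exp',proj(t,[.6005,-.301,.059]))
g=cv2.cvtColor(t['image'],cv2.COLOR_BGR2GRAY)
print('pin',g[152:168:2,121:143:2])
w=g[137:177,304:344]<38;ys,xs=np.nonzero(w);print('knob',xs.mean()+304,ys.mean()+137,len(xs))
```

```text
[ 4.31139693e-01 -7.02461661e-05  1.32016811e-01]
exp ring [ 96.73864827 164.58949803]
ring 151 97.5 165.0
[0.57974988 0.34866448 0.014     ]
head 876 390.5 149.5
exp [[389.99608938 150.20952746]]
pin [[ 99  98  93  88  87  90  88  84  85  86  83]
 [ 97  93  87  93 101 101 101  93  83  84  86]
 [ 95  88  91 100 103 101 103 101  82  74  87]
 [ 95  86  93 104  98  97  96 103  88  49  66]
 [ 92  83  95 104  98  97  96 101  85  42  37]
 [ 90  83  89 101 102  98  98 101  66  41  36]
 [ 90  86  86  90 100 103  97  75  44  36  35]
 [ 88  84  82  81  83  73  57  41  37  35  37]]
knob 323.28169014084506 157.76760563380282 284
```

```bash
python3 -c "
from workcell import job
print(job.hand_in())"
```

```text
the job is handed in; nothing more can be done
None
```

The job is handed in with everything placed in the order asked by about 42 s and let go; the final camera check had the head, knob, pin and ring within about 3 mm of target, and the ring 33 mm clear of the stone. The first collar grasp closed on nothing because the reported tool height read about 29 mm too low; I measured that by touching the table and corrected for it.

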